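Open the ratchet clamp on the ironing board

ROBOT

A 6-joint arm with a two-finger parallel gripper is mounted at the origin on a cart in front of the work surface, level with it; the furniture and walls round the work are solid. World frame = base frame: x ahead of the robot, y to its left, z up, the work surface at z = 0. Lengths are in m, angles in rad, forces in N, time in s.
With the tool pointing down it reaches from about 0.35 to 0.775 m from the base axis. Payload 7.3 kg.
Tool frame: the origin (TCP) lies midway between the tips of the shut fingers; the grasp point (between the pads) lies robot.grasp_offset behind it (robot.grasp_offset is the distance from the TCP to the grasp point, in m); z points along the fingers, x is the direction in which the jaws open and shut, and the axes are right-handed (so a half turn about z gives the same grasp; the last joint's range is limited). The gripper opens to 92 mm and grips with 3 to 60 N. Pads are 19 mm wide; open, the fingers measure 130 mm over their backs; the gripper's body (75 mm by 190 mm) begins 47 mm behind the grasp point.
Start: joints at [1.203, 0.342, 1.524, -0, 1.275, -0.146], TCP at [0.115, 0.512, 0.227] pointing down, gripper open.
Joint ranges: [-2.53, 2.53], [-0.77, 2.02], [0.04, 2.7], [-1, 4.14], [0.28, 2.66], [-3.11, 3.11]. Speed limits (rad/s): [2.57, 2.57, 3.14, 3.14, 3.14, 3.14].

INTERFACE

Orientations are given as [roll, pitch, yaw] about the fixed x, y, z axes, in that order (R = Rz(yaw) Ry(pitch) Rx(roll)).
In Python, from cell import robot gives the robot as it stands. The module is installed in compiled form; this text tells all that it offers.
- The arm moves only by the tool move_arm, never from a script. Its argument "increments" is a list of rows, each a list of 7 numbers: the finger opening in mm, from 0 to 91.8, then the shift along the tool's x, y, z in mm, then the turn, a rotation vector about the tool's x, y, z in rad. A call has 1 to 12 rows; each row shifts and turns the pose as measured when the row begins, along the tool's axes as they then stand; what a row does not reach is not made up. A row lasts 1/8 s, in which the tool goes at most 62.5 mm and 10.7 degrees, less where a joint would pass 70% of its speed; a pose out of reach is approached as far as the arm can. A call is refused whole if a number of a shift passes 62.5 or a number of a turn 0.188, either way. A call with a gripper value outside its range is refused whole. The fingers move at their own pace and stop on an object; "newtons" is the grip in N (left out, the last holds). Time passes only in rows, so rows that do not move let the fingers close. It gives the time, the measured TCP pose, the force and the opening at its end, in the units of the state.
- robot.observe(): the state, without advancing time (a new reading comes with each control period).
- robot.read_camera(name): name is "scene" or "side" or "wrist"; returns a dict with "img" (480x640x3 uint8, red, green, blue), "fx", "fy", "cx", "cy" (pixels), "k1" (the pictures are not rectified: a ray, as slopes to the right and down, at radius r is drawn at 1 + k1 r^2 times it, then the intrinsics apply), "T" (4x4, takes a point from camera to world coordinates). Camera axes: x right, y down, z forward; pixel columns grow to the right and rows downward; lengths in m; the calibration is good to about 2 mm. A picture is of the moment at which its call begins. There is no depth.
- robot.hand_in(): hands the job in, once; it reports no verdict.
Trained networks look in the newest picture that a camera, given by its name, has taken for a name from the list of things; names that differ only in an ending like _2 or _b are one class to them, and where a whole thing is asked for, a point or a joint stands for the part that bears it (a point fixed in the world has none). Each returns a list of dicts, best first, with "conf" (0 to 1); they miss things now and then, are a little off and sometimes report something else, mostly with a low value. They report only what shows in the picture. A call takes as long as a camera call.
- robot.look_for(thing, camera): "rect" ([left, top, width, height] in pixels, round what is visible of it).
The state is a dict: "time": time; "qpos": joint angles; "qvel": joint speeds; "joint_efforts": joint torques, N m; "tool_pos": TCP position; "tool_rot": TCP orientation; "contact_force": force on the tool from outside, world axes, zero at the start; "torque": the same for the moment, N m; "opening": finger opening in m.
Only numpy, scipy, OpenCV 4.12 (cv2) and the standard library are available. Lean on these libraries where they do the work, as an engineer would, in place of code of your own. Each camera call takes 0.05 s, during which the arm holds its last target.

TASK

Open the ratchet bar clamp on the ironing board: press its spring release pad down with the fingertips and, with the pad held down, push the sliding jaw back along its bar, away from the wooden block, until it is all the way against the end stop. Then let the pad spring up and come clear. The wooden block must stay lying on the bar where it is, and the other things on the board stay where they stand; nothing is to be picked up.

Things in the scene. Friction and masses are not known exactly. Their poses are not given: they have to be found in the camera images.
- clamp: Bar clamp fixed to the ironing board. A straight aluminium bar, 375 mm long and 40 mm wide, its top 44 mm above the board, on two grey feet. Origin: at board height under the middle of the bar; x across the bar, y along it, z up. The fixed jaw (a grey plate 76 mm wide, 86 mm high) stands at the -y end, the end stop (grey, 76 mm wide, 60 mm high) at the +y end. The block lies by the fixed jaw; the sliding jaw is between the block and the end stop.
- jaw (a joint): Travel of the sliding jaw along the clamp's +y in m: 0 is closed up (2 mm from the block), 0.140 is all the way back against the end stop; it starts at 0.004 to 0.028. The jaw is 141 mm long and 76 mm wide. A ratchet with 12 mm teeth locks it against going back while the release pad is up (it may give up to 12 mm before a tooth catches); with the pad down it slides with about 5 N plus light damping. Wherever the pad is let up, it locks again.
- release (a joint): How far the release pad is pressed straight down, m: 0 up, 0.012 fully down. The ratchet is free of the teeth from 0.006 on. Spring: 3 N at 0, 6 N at 0.012; it comes up by itself when let go. It starts up; let up in mid-travel it may stay down by up to 0.005, riding on a tooth.
- release_pad (a point): Centre of the top face of the release pad: a black ribbed pad, 52 mm across the bar and 48 mm along it, riding on the sliding jaw, 67 mm above the board when up. It lies in an open-sided pocket 60 mm long along the bar, between the jaw's front plate (toward the block; 10 mm thick, 86 mm high above the board) and the push plate. The point moves with the pad.
- push_plate (a point): Middle of the face of the push plate that looks at the release pad: a grey upright plate 76 mm wide, part of the sliding jaw, on the end-stop side of the pad, 30 mm from the pad's centre; its top is 104 mm above the board, this point 90 mm. A fingertip that holds the pad down and moves along the clamp's +y bears on this face and takes the jaw along.
- end_stop (a point): Middle of the rubber face of the end stop, 50 mm above the board. When the jaw is fully back its rear end is against this face. (Apart from the job: a thin solid chain hangs from the ceiling 0.09 m ahead of and 0.2 m left of the robot's base, down to 0.78 m above the board; keep a high elbow or forearm out of it.)
- block: Beech pressing block, 52x160x34 mm, lying across the bar on its top face beside the fixed jaw, loose. Origin: centre of its underside. To be left alone.
- reel: Reel of pale thread, 35 mm across, 46 mm high, loose on the ironing board. Origin: centre of its underside. To be left alone.
- box_of_thread: Small cardboard box, 45x70x33 mm, loose on the ironing board. Origin: centre of its underside. To be left alone.
- pot: Lidded button pot, 51 mm across, 56 mm high, loose on the ironing board. Origin: centre of its underside. To be left alone.
- tape_roll: Roll of masking tape lying flat, 100 mm across, 25 mm high, loose on the ironing board. Origin: centre of its underside. To be left alone.
- tape_measure: Steel tape measure, 58x73x33 mm, loose on the ironing board. Origin: centre of its underside. To be left alone.
- screwdriver: Screwdriver lying flat, 184 mm long, handle 26 mm thick, loose on the ironing board. Origin: centre of its underside. To be left alone.

How it is judged:
By the outcome, as a careful person would: the job done as asked, in the order asked, and still so for the second after the job is handed in, with the robot touching nothing.
It also fails if it takes over 38 s, if anything falls off the work surface, if the arm or the gripper's body presses on something with over 40 N, if the wrist force passes 120 N, or if a joint passes its speed limit or range.

## Working session

There is one attempt and no reset: what is moved stays moved. The work goes in short steps, Python scripts to look and compute and a tool call to move; the robot and the scene stay as the last step left them, time stands still between calls to the robot, and variables do not carry over. Pictures are saved under pics/ and viewed, and the job is handed in when it is done.

Besides the shell and the picture viewer there is one more tool, called as name([rows], argument=value, ...), one row to a line, values as JSON. move_arm: Moves the arm, as the interface text tells. Its arguments: {"type":"object","properties":{"increments":{"type":"array"},"newtons":{"type":"number"}},"required":["increments"]}

```bash
mkdir -p pics
cat > h.py <<'E'
import numpy as np, cv2
from cell import robot
def cam(n,save=None):
    c=robot.read_camera(n)
    if save: cv2.imwrite('pics/'+save,cv2.cvtColor(c['img'],cv2.COLOR_RGB2BGR))
    return c
def ray(c,u,v):
    d=np.array([(u-c['cx'])/c['fx'],(v-c['cy'])/c['fy']]); p=d.copy()
    for _ in range(20): p=d/(1+c['k1']*(p@p))
    T=np.array(c['T']); return T[:3,3],T[:3,:3]@np.array([p[0],p[1],1])
def at_z(c,u,v,z):
    o,d=ray(c,u,v); return o+d*(z-o[2])/d[2]
def proj(c,P):
    T=np.array(c['T']); q=T[:3,:3].T@(np.array(P)-T[:3,3]); p=q[:2]/q[2]
    p=p*(1+c['k1']*(p@p)); return p[0]*c['fx']+c['cx'],p[1]*c['fy']+c['cy']
E
python3 - <<'E'
from h import *
print(robot.observe(), robot.grasp_offset)
for n in ['scene','side','wrist']:
    c=cam(n,n+'0.png'); print(n,np.round(c['T'],3).tolist(),c['fx'],c['k1'])
    for t in ['clamp','release_pad','push_plate','jaw','block']:
        for r in robot.look_for(t,n)[:2]: print(t,np.round(r['rect']),round(r['conf'],2))
E
```

```text
{'time': 0.0, 'qpos': array([ 1.20297549e+00,  3.42738243e-01,  1.52502020e+00, -6.36057644e-06,
        1.27540383e+00, -1.45991772e-01]), 'qvel': array([ 7.83786241e-05, -6.12443824e-04,  1.02256401e-03, -1.15158941e-03,
       -8.02828809e-04, -7.91882071e-04]), 'joint_efforts': array([ 2.60727698e-03, -4.31229007e+01, -2.44221765e+01,  7.21044489e-02,
        5.57627971e-02, -1.23198015e-04]), 'tool_pos': array([0.1153341 , 0.51175361, 0.2260358 ]), 'tool_rot': array([-3.14137033e+00,  1.55380126e-03,  1.34896930e+00]), 'contact_force': array([-0.72607402, -0.75778793,  0.12808434]), 'torque': array([-0.01804174, -0.00439522,  0.01119885]), 'opening': 0.09173539150910547} 0.0188
scene [[0.474, -0.486, 0.734, -0.497], [-0.88, -0.249, 0.404, -0.479], [-0.014, -0.838, -0.545, 0.862], [0.0, 0.0, 0.0, 1.0]] 561.7572749404852 -0.002743306538458905
clamp [241. 226. 151.  66.] 0.91
release_pad [325. 243.  19.  17.] 0.73
release_pad [355. 238.  33.  44.] 0.26
push_plate [292. 225.  63.  45.] 0.64
jaw [292. 224.  64.  45.] 0.55
block [355. 236.  32.  44.] 0.96
side [[1.0, -0.019, 0.01, 0.564], [-0.019, -0.555, 0.832, -0.905], [-0.01, -0.832, -0.555, 0.761], [0.0, 0.0, 0.0, 1.0]] 442.98292884632247 -0.10344673825897799
clamp [270. 223.  65. 106.] 0.83
push_plate [283. 244.  43.  38.] 0.77
jaw [280. 245.  42.  39.] 0.74
block [283. 280.  66.  30.] 0.74
wrist [[0.22, 0.942, 0.255, 0.047], [0.976, -0.212, -0.057, 0.528], [0.0, 0.261, -0.965, 0.386], [0.0, 0.0, 0.0, 1.0]] 404.6419623403025 -0.07978029595443427
```

Run:
```python
import cv2
a=cv2.imread('pics/scene0.png'); cv2.imwrite('pics/sc_crop.png',cv2.resize(a[180:330,200:420],(792,540),interpolation=cv2.INTER_CUBIC))
a=cv2.imread('pics/side0.png'); cv2.imwrite('pics/si_crop.png',cv2.resize(a[200:340,220:400],(771,600),interpolation=cv2.INTER_CUBIC))
```

```text
(no output)
```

View pics/scene0.png

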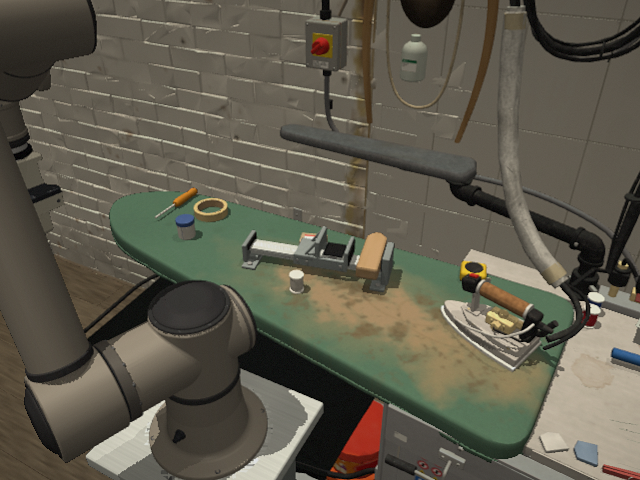

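View pics/side0.png

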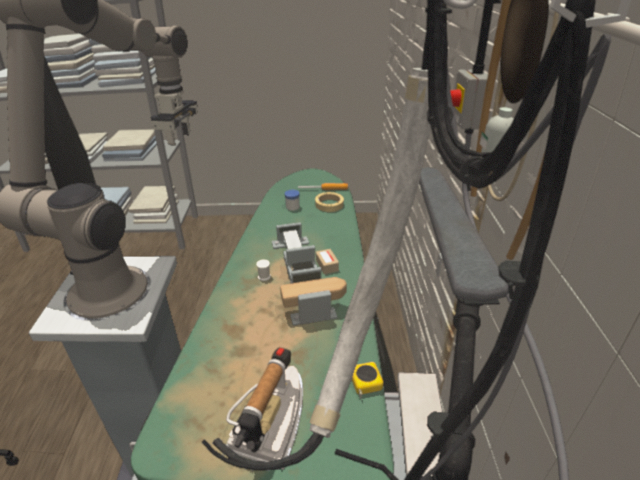

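View pics/wrist0.png

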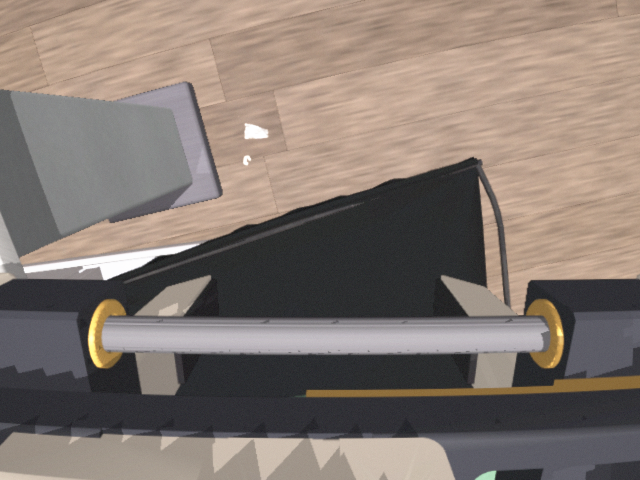

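View pics/sc_crop.png

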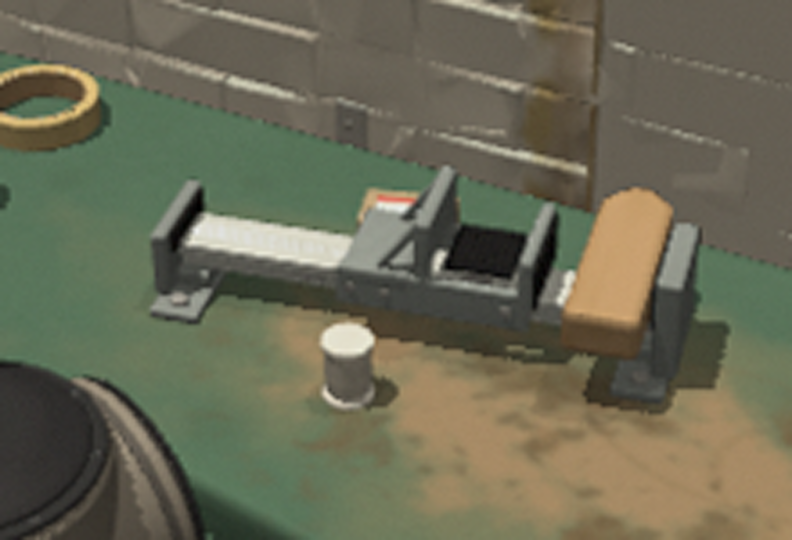

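View pics/si_crop.png

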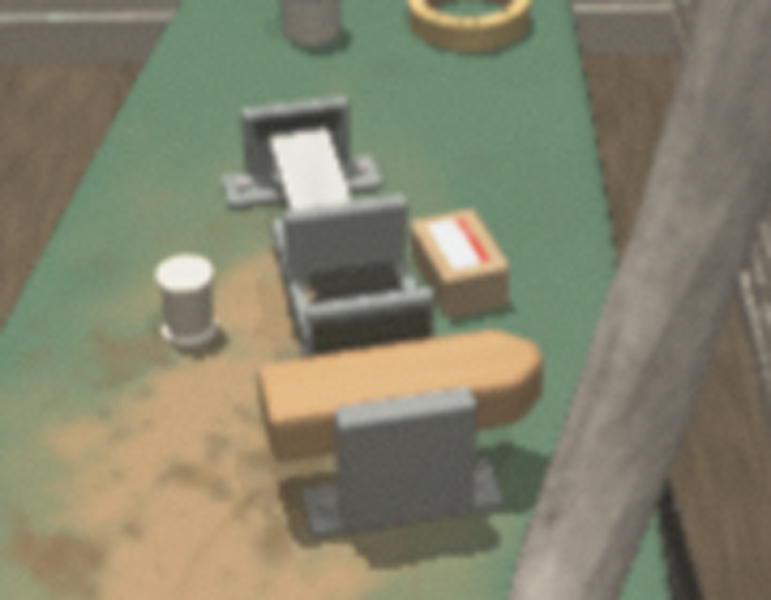

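Run:
```python
from h import *
c=robot.read_camera('scene'); s=robot.read_camera('side')
S=lambda x,y:(200+x/3.6,180+y/3.6); D=lambda x,y:(220+x/4.283,200+y/4.283)
for n,p,z in [('pad',(487,250),.067),('padFL',(463,228),.067),('padFR',(526,235),.067),('padNR',(512,278),.067),('padNL',(443,268),.067),
  ('pushTop near',(421,250-30),.104),('pushTop far',(447,170),.104),('ES top near',(155,235),.06),('ES top far',(193,185),.06),('FJ top far(outer)',(697,228),.086),('FJ top near',(672,265),.086),
  ('front near',(527,250),.086),('front far',(552,207),.086),('reel top',(348,340),.046)]:
    print(n,np.round(at_z(c,*S(*p),z)[:2],4))
print('side')
for n,p,z in [('FJ L',(337,412),.086),('FJ R',(474,392),.086),('ES L',(243,108),.06),('ES R',(347,98),.06),('push L',(285,218),.104),('push R',(407,200),.104),
 ('front L',(309,305),.086),('front R',(431,291),.086),('reel',(186,268),.046),('box top',(460,243),.033)]:
    print(n,np.round(at_z(s,*D(*p),z)[:2],4))
```

```text
pad [ 0.5316 -0.0023]
padFL [0.548 0.024]
padFR [ 0.5601 -0.0185]
padNR [ 0.5098 -0.0313]
padNL [0.499  0.0149]
pushTop near [0.495  0.0296]
pushTop far [0.5579 0.0416]
ES top near [0.4511 0.2161]
ES top far [0.5173 0.2268]
FJ top far(outer) [ 0.5952 -0.1287]
FJ top near [ 0.5471 -0.1293]
front near [ 0.5192 -0.0374]
front far [ 0.5738 -0.0312]
reel top [0.4237 0.0471]
side
FJ L [ 0.5265 -0.1304]
FJ R [ 0.6007 -0.1161]
ES L [0.4535 0.2225]
ES R [0.5261 0.2333]
push L [0.4931 0.0259]
push R [0.5666 0.0424]
front L [ 0.5086 -0.0363]
front R [ 0.5794 -0.0252]
reel [0.4265 0.0555]
box top [0.6007 0.0946]
```

Run:
```python
from h import *
for n in ['scene','side']:
    c=robot.read_camera(n); im=cv2.cvtColor(c['img'],cv2.COLOR_RGB2BGR)
    im=cv2.copyMakeBorder(im,100,20,100,20,cv2.BORDER_CONSTANT)
    for z in np.arange(.78,1.3,.02):
        u,v=proj(c,[.09,.2,z]); cv2.circle(im,(int(u+100),int(v+100)),2,(0,0,255),-1)
    for z in np.arange(0,1.01,.1):
        u,v=proj(c,[0,0,z]); cv2.circle(im,(int(u+100),int(v+100)),3,(0,255,0) if z not in (.5,1.) else (255,255,0),-1)
    u,v=proj(c,robot.observe()['tool_pos']); cv2.circle(im,(int(u+100),int(v+100)),3,(255,0,255),-1)
    cv2.imwrite('pics/%s_chain.png'%n,im)
```

```text
(no output)
```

View pics/scene_chain.png

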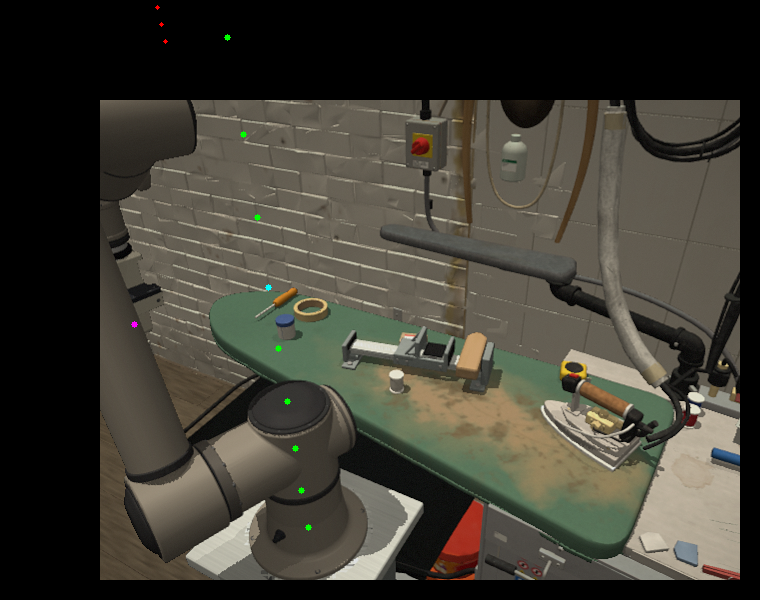

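View pics/side_chain.png

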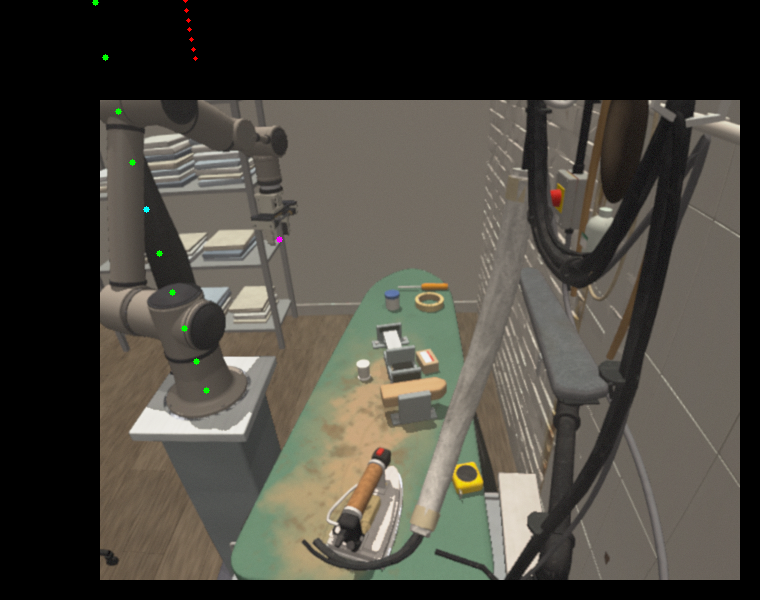

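move_arm([
  [0,25,-3,8,0,0,0],
  [0,35,-3,10,0,0,0],
  [0,35,-3,10,0,0,0],
  [0,30,0,0,0,0,0],
], newtons=20)

```text
time: 1.6
tool_pos: [0.1345, 0.6384, 0.199]
tool_rot: [3.141, -0.001, 1.349]
contact_force: [0.6, 0.4, -0.0]
opening: 0.0568
```

Run:
```python
from h import *
o=robot.observe()
for k in ['time','qpos','tool_pos','tool_rot','contact_force','opening']: print(k,np.round(o[k],4))
```

```text
time 1.6
qpos [ 1.2459e+00  5.9970e-01  1.1785e+00 -2.0000e-04  1.3624e+00 -1.0270e-01]
tool_pos [0.1345 0.6384 0.199 ]
tool_rot [ 3.1413e+00 -1.0000e-03  1.3486e+00]
contact_force [ 0.6351  0.3638 -0.0215]
opening 0.0568
```

Run:
```python
import numpy as np
q=[(.342738,1.52502),(.5997,1.1785)]; p=[(.1153341,.51175,.22604),(.1345,.6384,.199)]
A=[];B=[]
for (a,e),(x,y,z) in zip(q,p):
    r=np.sqrt(x*x+y*y-.0765**2)
    A+=[[np.sin(a),np.sin(a+e),1,0],[np.cos(a),np.cos(a+e),0,1]];B+=[r,z]
A=np.array(A);print(np.linalg.cond(A),np.linalg.solve(A,B))
```

```text
48.737692811053265 [ 0.5261406   0.3941062  -0.03469709 -0.15417737]
```

```bash
cat >> h.py <<'E'
def tri(c,a,s,b):
    o1,d1=ray(c,*a);o2,d2=ray(s,*b); A=np.stack([d1,-d2],1); t=np.linalg.lstsq(A,o2-o1,rcond=None)[0]
    p,q=o1+d1*t[0],o2+d2*t[1]; return (p+q)/2,np.linalg.norm(p-q)
E
python3 - <<'E'
from h import *
c=cam('scene','sc1.png'); s=cam('side','si1.png')
print('padend far',tri(c,(285,131),s,(430,172)),'near',tri(c,(472,168),s,(487,297)))
print('hose low',tri(c,(560,280),s,(325,420)),'hose top',tri(c,(512,10),s,(415,75)))
S=lambda x,y:(200+x/3.6,180+y/3.6); D=lambda x,y:(220+x/4.283,200+y/4.283)
print('push far top',tri(c,S(447,170),s,D(407,200)),'ES far top',tri(c,S(193,185),s,D(347,98)),'FJ R',tri(c,S(697,228),s,D(474,392)))
for t in ['pot','tape_roll','screwdriver','reel','box_of_thread']:
    for r in robot.look_for(t,'scene')[:1]:
        x,y,w,h=r['rect']; print(t,np.round(at_z(c,x+w/2,y+h/2,.02),3),round(r['conf'],2))
E
```

```text
padend far (array([0.93764215, 0.37071733, 0.15516381]), np.float64(0.004040426290093898)) near (array([ 0.92052879, -0.22717863,  0.16118942]), np.float64(0.009052940058267749))
hose low (array([ 0.57253939, -0.49622476,  0.13131756]), np.float64(0.0189617073010284)) hose top (array([ 0.70642177, -0.28914445,  0.61751053]), np.float64(0.0030832126245114093))
push far top (array([0.56612089, 0.04625374, 0.09961651]), np.float64(0.0029897491756187846)) ES far top (array([0.52521311, 0.23323467, 0.05675162]), np.float64(0.005796485907935877)) FJ R (array([ 0.59894731, -0.1250722 ,  0.08779777]), np.float64(0.009390691930642377))
pot [0.503 0.442 0.02 ] 0.69
tape_roll [0.614 0.439 0.02 ] 0.86
screwdriver [0.598 0.559 0.02 ] 0.71
reel [0.584 0.056 0.02 ] 0.7
```

View pics/si1.png

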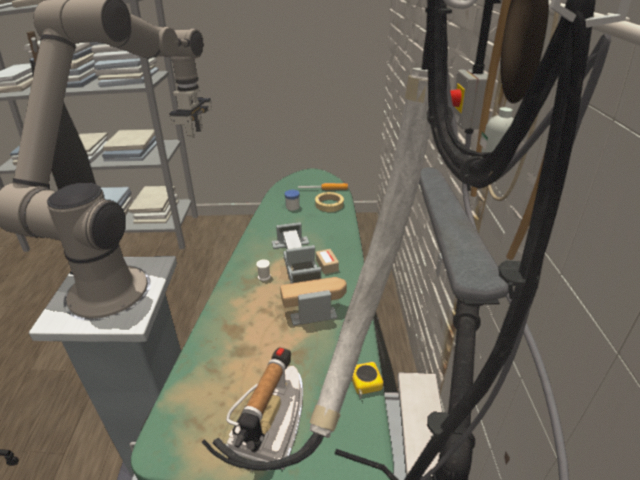

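move_arm([
  [0,-2,40,2,0,0,0.065],
  [0,-3,55,3,0,0,0.085],
  [0,-3,55,3,0,0,0.085],
  [0,-3,55,0,0,0,0.085],
  [0,-3,55,0,0,0,0.085],
  [0,-3,55,0,0,0,0.085],
  [0,-3,55,0,0,0,0.085],
  [0,-3,45,0,0,0,0.075],
])

```text
time: 2.95
tool_pos: [0.4836, 0.4099, 0.1969]
tool_rot: [-3.139, -0.008, 0.684]
contact_force: [0.8, 0.8, -0.8]
opening: 0.0007
```

Run:
```python
from h import *
o=robot.observe()
for k in ['time','qpos','tool_pos','tool_rot','contact_force','opening']: print(k,np.round(o[k],4))
cam('scene','sc2.png');cam('side','si2.png')
```

```text
time 2.95
qpos [ 0.5803  0.5613  1.2525  0.004   1.3201 -0.1047]
tool_pos [0.4836 0.4099 0.1969]
tool_rot [-3.1385 -0.008   0.684 ]
contact_force [ 0.8326  0.7945 -0.7829]
opening 0.0007
```

View pics/sc2.png

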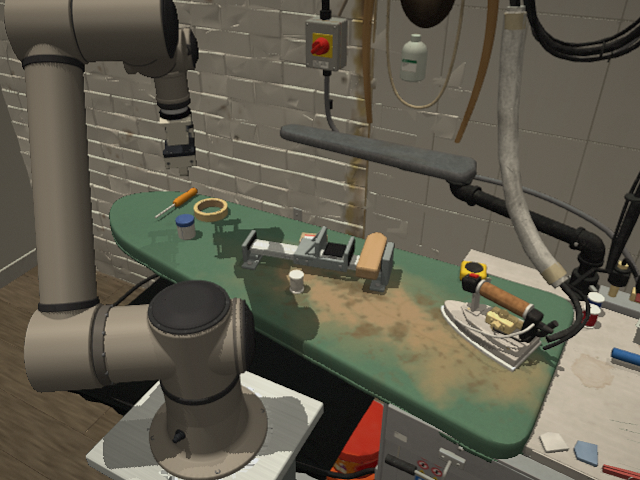

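View pics/si2.png

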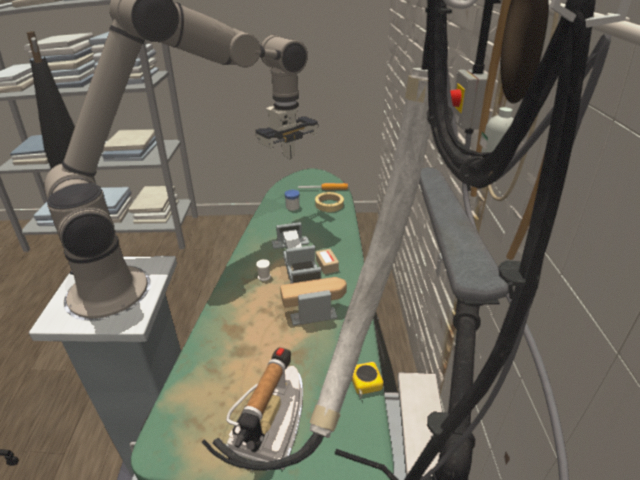

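move_arm([
  [0,-24,45,7,0,0,0.096],
  [0,-20,47,8,0,0,0.096],
  [0,-15,48,8,0,0,0.096],
  [0,-11,50,8,0,0,0.096],
  [0,-6,50,5,0,0,0.095],
  [0,0,0,0,0,0,0],
])

```text
time: 3.8
tool_pos: [0.5282, 0.153, 0.1615]
tool_rot: [-3.134, -0.011, 0.191]
contact_force: [0.2, -0.5, 0.5]
opening: 0.0006
```

Run:
```python
from h import *
o=robot.observe()
for k in ['time','qpos','tool_pos','tool_rot','contact_force','opening']: print(k,np.round(o[k],4))
cam('scene','sc3.png');c=cam('wrist','wr3.png')
for t in ['release_pad','push_plate']:
  for r in robot.look_for(t,'wrist')[:2]: print(t,r)
```

```text
time 3.8
qpos [ 0.1378  0.4399  1.5634  0.0091  1.1273 -0.0572]
tool_pos [0.5282 0.153  0.1615]
tool_rot [-3.134  -0.0114  0.1911]
contact_force [ 0.1832 -0.4525  0.465 ]
opening 0.0006
```

View pics/wr3.png

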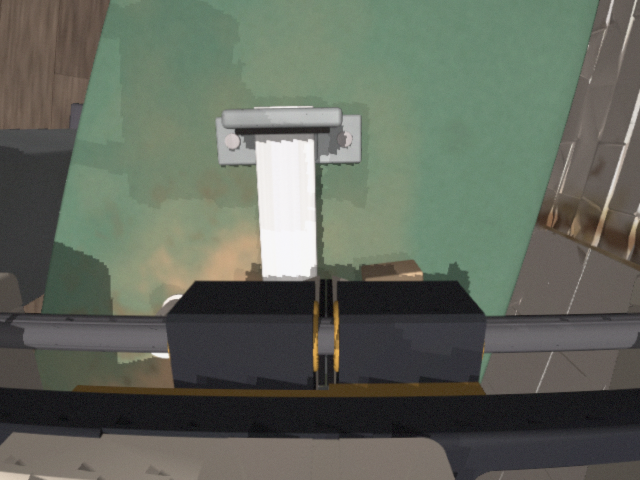

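View pics/sc3.png

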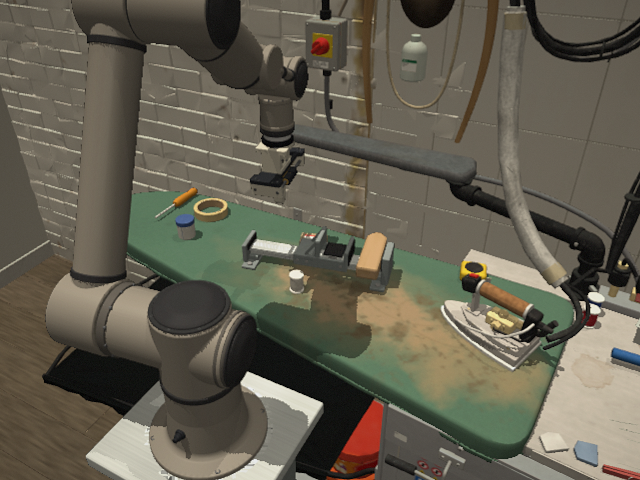

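Run:
```python
from h import *
c=robot.read_camera('wrist')
for p,z in [((257,142),.044),((262,272),.044),((314,142),.044),((317,272),.044),((224,125),.06),((341,125),.06)]: print(p,np.round(at_z(c,*p,z)[:2],4))
```

```text
(257, 142) [0.4725 0.2099]
(262, 272) [0.4905 0.1195]
(314, 142) [0.5101 0.2173]
(317, 272) [0.5297 0.1272]
(224, 125) [0.4527 0.2172]
(341, 125) [0.5249 0.2313]
```

move_arm([
  [0,0,40,0,-0.006,0.01,-0.014],
  [0,0,55,0,0,0,0],
  [0,0,55,0,0,0,0],
  [0,0,55,0,0,0,0],
  [0,0,40,0,0,0,0],
  [0,0,0,0,0,0,0],
])

```text
time: 4.8
tool_pos: [0.5835, -0.0793, 0.1618]
tool_rot: [-3.14, -0.026, 0.231]
contact_force: [-0.6, 0.5, 0.2]
opening: 0.0007
```

Run:
```python
from h import *
o=robot.observe()
for k in ['time','qpos','tool_pos','tool_rot','contact_force','opening']: print(k,np.round(o[k],4))
c=cam('wrist','wr4.png')
for t in ['release_pad','push_plate']:
  for r in robot.look_for(t,'wrist')[:2]: print(t,r)
```

```text
time 4.8
qpos [-0.2731  0.5003  1.4604  0.0157  1.1588 -0.51  ]
tool_pos [ 0.5835 -0.0793  0.1618]
tool_rot [-3.1397 -0.0262  0.2309]
contact_force [-0.5808  0.4999  0.2192]
opening 0.0007
release_pad {'rect': [229.5, 49.8, 85.8, 86.2], 'conf': 0.61}
push_plate {'rect': [186.9, 0.1, 155.4, 167.2], 'conf': 0.77}
```

View pics/wr4.png

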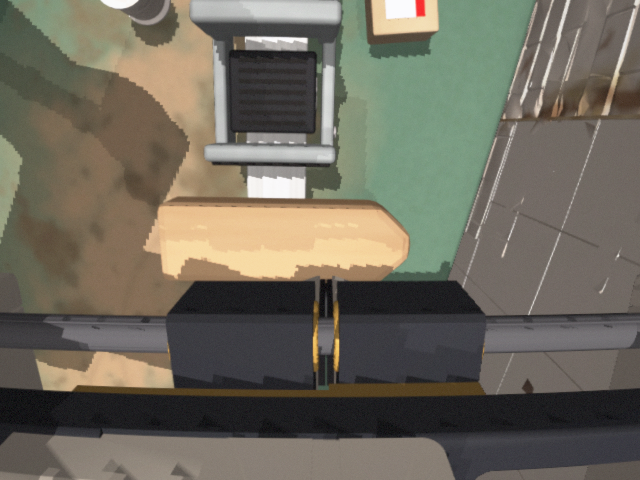

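Run:
```python
from h import *
from scipy.spatial.transform import Rotation as R
c=robot.read_camera('wrist')
P=[at_z(c,*p,.067)[:2] for p in [(230,52),(316,51),(316,133),(231,132)]]
print(np.round(P,4), 'centre',np.mean(P,0), at_z(c,273,92,.067))
for p,z in [((194,25),.104),((340,25),.104),((194,35),.104),((338,37),.104),((207,147),.086),((333,148),.086)]: print(p,np.round(at_z(c,*p,z)[:2],4))
o=robot.observe()
Rt=R.from_euler('xyz',o['tool_rot']); Rg=R.from_euler('xyz',[np.pi,0,.205])
print('turn',(Rt.inv()*Rg).as_rotvec())
pad=np.mean(P,0); tgt=np.array([pad[0],pad[1],.13])
print('shift',Rt.inv().apply(tgt-o['tool_pos'])*1000)
```

```text
[[ 0.5041  0.0235]
 [ 0.5532  0.0355]
 [ 0.564  -0.0107]
 [ 0.5133 -0.0219]] centre [0.53366074 0.00661788] [0.5334971  0.00687867 0.067     ]
(194, 25) [0.4926 0.0275]
(340, 25) [0.5634 0.0439]
(194, 35) [0.4934 0.0229]
(338, 37) [0.5638 0.0382]
(207, 147) [ 0.5052 -0.0322]
(333, 148) [ 0.5753 -0.0165]
turn [-0.00333088 -0.02551183  0.02937067]
shift [-29.2248452  -91.78162502  31.40528119]
```

move_arm([
  [0,-14,-48,10,-0.003,-0.025,0.029],
  [0,-14,-47,12,0,0,0],
  [0,0,0,0,0,0,0],
])

```text
time: 5.38
tool_pos: [0.5329, 0.0167, 0.1394]
tool_rot: [-3.141, -0.001, 0.21]
contact_force: [0.1, 0.5, 0.7]
opening: 0.0005
```

```bash
cat > rel.py <<'E'
from h import *
from scipy.spatial.transform import Rotation as R
o=robot.observe(); Rt=R.from_euler('xyz',o['tool_rot']); Rg=R.from_euler('xyz',[np.pi,0,.205])
ex=np.array([np.cos(.205),np.sin(.205)]);ey=np.array([-np.sin(.205),np.cos(.205)])
d=np.array(o['tool_pos'])[:2]-[.5336,.0066]
f=o['contact_force']
print('t',o['time'],'tool in clamp axes from initial pad centre mm',np.round([d@ex*1000,d@ey*1000],1),'z',round(o['tool_pos'][2]*1000,1),'turn',np.round((Rt.inv()*Rg).as_rotvec(),4),'F clamp',np.round([f[:2]@ex,f[:2]@ey,f[2]],2))
E
python3 rel.py
```

```text
t 5.375 tool in clamp axes from initial pad centre mm [ 1.4 10.1] z 139.4 turn [-0.0003 -0.0008  0.0046] F clamp [0.16 0.49 0.72]
```

move_arm([
  [0,-1,5,20,0,0,0.004],
  [0,0,0,22,0,0,0],
  [0,0,0,18,0,0,0],
  [0,0,0,0,0,0,0],
])

```text
time: 5.88
tool_pos: [0.5357, 0.0139, 0.0805]
tool_rot: [3.139, -0.007, 0.213]
contact_force: [0.2, 0.8, -0.0]
opening: 0.0007
```

```bash
python3 rel.py; python3 -c "
from h import *
cam('scene','sc5.png');cam('wrist','wr5.png')
a=cv2.imread('pics/sc5.png'); cv2.imwrite('pics/sc5c.png',cv2.resize(a[180:330,200:420],(792,540),interpolation=cv2.INTER_CUBIC))"
```

```text
t 5.875 tool in clamp axes from initial pad centre mm [3.6 6.7] z 80.5 turn [ 0.0024 -0.0068  0.0081] F clamp [ 0.38  0.75 -0.04]
```

View pics/sc5c.png

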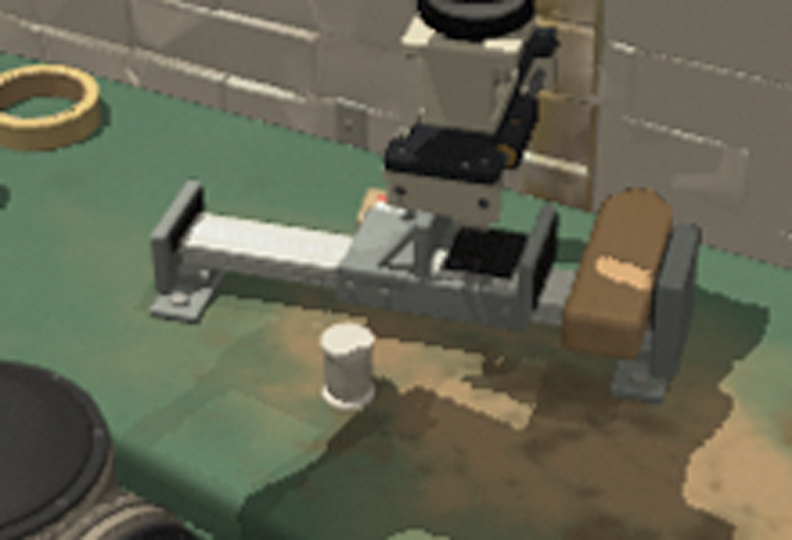

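```bash
python3 -c "
from h import *
from scipy.spatial.transform import Rotation as R
c=robot.read_camera('scene');o=robot.observe();Rt=R.from_euler('xyz',o['tool_rot'])
a=cv2.cvtColor(c['img'],cv2.COLOR_RGB2BGR); a=cv2.resize(a[160:290,260:420],(800,650),interpolation=cv2.INTER_CUBIC)[:600]
for k,col in [(0,(0,0,255)),(.0188,(0,255,0)),(.066,(255,0,0))]:
    u,v=proj(c,o['tool_pos']-Rt.apply([0,0,k])); cv2.circle(a,(int((u-260)*5),int((v-160)*5)),4,col,-1)
cv2.imwrite('pics/sc5d.png',a)
s=cam('side','si5.png');a=cv2.imread('pics/si5.png');a=cv2.resize(a[150:320,210:410],(800,680))[:600]
for k,col in [(0,(0,0,255)),(.0188,(0,255,0)),(.066,(255,0,0))]:
    u,v=proj(s,o['tool_pos']-Rt.apply([0,0,k])); cv2.circle(a,(int((u-210)*4),int((v-150)*4)),4,col,-1)
cv2.imwrite('pics/si5d.png',a)
"
```

```text
(no output)
```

View pics/sc5d.png

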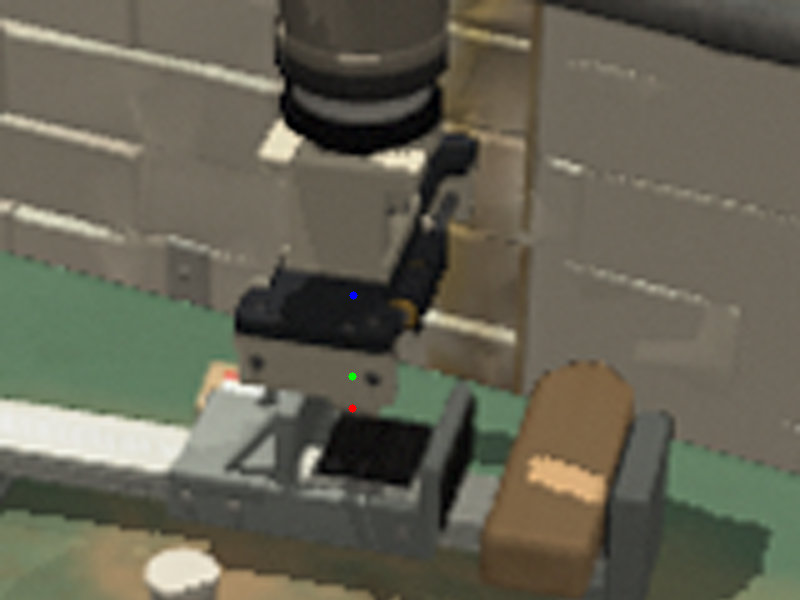

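View pics/si5d.png

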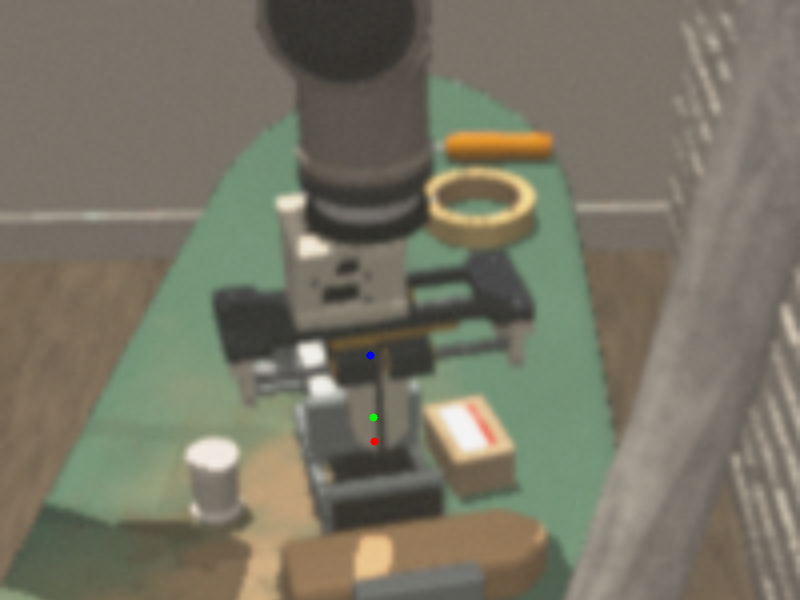

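```bash
python3 -c "
from h import *
from scipy.spatial.transform import Rotation as R
o=robot.observe();Rt=R.from_euler('xyz',o['tool_rot'])
c=robot.read_camera('scene')
s=robot.read_camera('side')
print(tri(c,(260+393/5,160+412/5),s,(210+247/4,150+402/4)),tri(c,(260+237/5,160+380/5),s,(210+247/4,150+402/4)))
for dx in (-95,95):
  for k in (.03,.045,.066,.09): print(dx,k,np.round(proj(s,o['tool_pos']+Rt.apply([dx/1000,0,-k])),1),np.round(proj(c,o['tool_pos']+Rt.apply([dx/1000,0,-k])),1))
for t in ['reel','box_of_thread']:
  for n,cc in [('scene',c),('side',s)]:
    for r in robot.look_for(t,n)[:1]: print(t,n,np.round(r['rect'],1),r['conf'])
"
```

```text
(array([ 0.46132066, -0.04083405,  0.14780541]), np.float64(0.009030921442652303)) (array([0.46014606, 0.02990517, 0.1218389 ]), np.float64(0.03154941958657673))
-95 0.03 [266.1 256.4] [320.7 253.7]
-95 0.045 [265.6 251.5] [320.7 248.4]
-95 0.066 [264.8 244.5] [320.6 240.8]
-95 0.09 [264.  236.3] [320.6 232. ]
95 0.03 [339.4 245.3] [339.4 211.6]
95 0.045 [339.4 240.4] [339.5 206.6]
95 0.066 [339.5 233.5] [339.6 199.5]
95 0.09 [339.5 225.5] [339.8 191.2]
reel scene [290.2 269.7  11.4  26.2] 0.74
reel side [255.4 262.1  15.1  19.9] 0.7
box_of_thread scene [288.7 270.5  13.9  21.9] 0.24
box_of_thread side [314.  247.2  24.3  28.1] 0.79
```

move_arm([
  [0,-3,2,9,0.002,-0.007,0.008],
  [0,0,0,4,0,0,0],
  [0,0,0,4,0,0,0],
  [0,0,0,4,0,0,0],
  [0,0,0,0,0,0,0],
])

```text
time: 7.0
tool_pos: [0.5338, 0.0107, 0.0596]
tool_rot: [3.141, -0.002, 0.203]
contact_force: [-1.0, -0.0, 4.4]
opening: 0.0005
```

```bash
python3 rel.py
```

```text
t 7.0 tool in clamp axes from initial pad centre mm [1.1 4. ] z 59.6 turn [ 0.001  -0.0021 -0.0017] F clamp [-0.96  0.18  4.38]
```

move_arm([
  [0,0,0,2.5,0,0,0],
  [0,0,-5,0.5,0,0,0],
  [0,0,-5,0.3,0,0,0],
  [0,0,-5,0.3,0,0,0],
  [0,0,-4,0.3,0,0,0],
])

```text
time: 7.62
tool_pos: [0.5316, 0.0283, 0.0571]
tool_rot: [3.136, -0.006, 0.204]
contact_force: [-1.2, -6.3, 7.8]
opening: 0.0007
```

```bash
python3 rel.py
```

```text
t 7.625 tool in clamp axes from initial pad centre mm [ 2.4 21.6] z 57.1 turn [ 0.0055 -0.0058 -0.0011] F clamp [-2.43 -5.9   7.83]
```

move_arm([
  [0,-1,-8,0,0.004,-0.005,0],
  [0,-1,-12,0,0,0,0],
  [0,0,-12,0,0,0,0],
  [0,0,-12,0,0,0,0],
])

```text
time: 8.12
tool_pos: [0.5227, 0.0704, 0.0575]
tool_rot: [3.136, -0.005, 0.204]
contact_force: [0.9, -5.9, 5.2]
opening: 0.0003
```

```bash
python3 rel.py; python3 -c "
from h import *
s=cam('side','si6.png');a=cv2.imread('pics/si6.png');cv2.imwrite('pics/si6d.png',cv2.resize(a[150:320,210:410],(800,680))[:600])"
```

```text
t 8.125 tool in clamp axes from initial pad centre mm [ 2.3 64.7] z 57.5 turn [ 0.006  -0.0052 -0.0008] F clamp [-0.3  -5.92  5.16]
```

View pics/si6d.png

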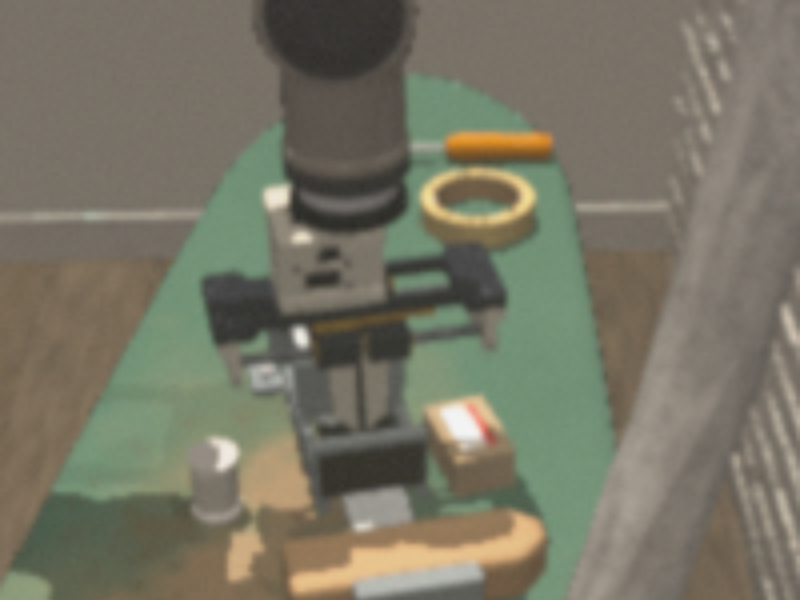

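move_arm([
  [0,-1,-12,0.2,0.004,-0.004,0],
  [0,0,-12,0,0,0,0],
  [0,0,-12,0,0,0,0],
  [0,0,-12,0,0,0,0],
  [0,0,-10,0,0,0,0],
])

```text
time: 8.8
tool_pos: [0.5106, 0.1276, 0.0575]
tool_rot: [3.136, -0.003, 0.206]
contact_force: [1.5, -7.1, 4.5]
opening: 0.0005
```

```bash
python3 rel.py
```

```text
t 8.8 tool in clamp axes from initial pad centre mm [  2.1 123.1] z 57.5 turn [ 0.0055 -0.0034  0.0009] F clamp [ 0.01 -7.3   4.47]
```

move_arm([
  [0,-1,-8,0.2,0.004,-0.002,0],
  [0,0,-6,0,0,0,0],
  [0,0,-4,0,0,0,0],
])

```text
time: 9.18
tool_pos: [0.5082, 0.1386, 0.0576]
tool_rot: [3.127, -0.003, 0.21]
contact_force: [4.2, -33.7, 5.6]
opening: 0.0005
```

```bash
python3 rel.py;  python3 -c "
from h import *
s=cam('scene','sc7.png');a=cv2.imread('pics/sc7.png');cv2.imwrite('pics/sc7d.png',cv2.resize(a[160:300,220:400],(771,600)))"
```

```text
t 9.175 tool in clamp axes from initial pad centre mm [  2.  134.4] z 57.6 turn [ 0.0142 -0.0029  0.0051] F clamp [ -2.79 -33.89   5.59]
```

View pics/sc7d.png

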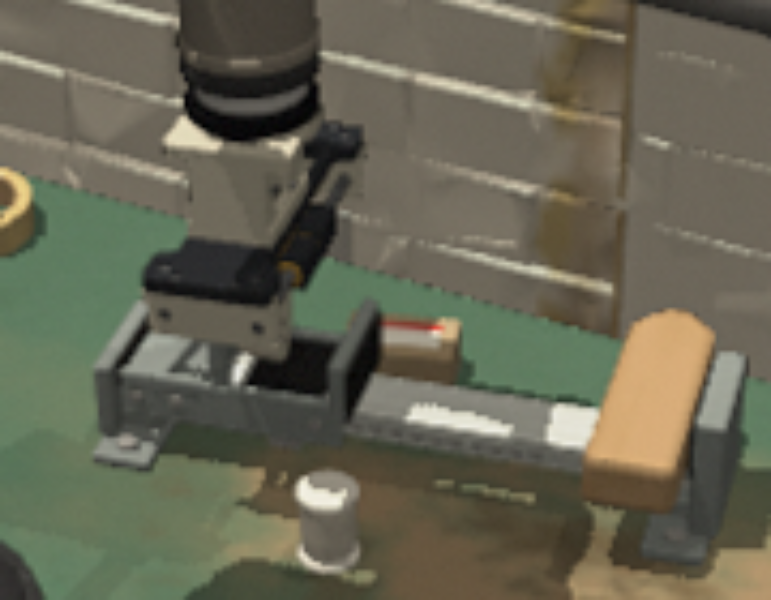

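move_arm([
  [0,0,1,0,0.005,0,0],
  [0,0,0,-2,0,0,0],
  [0,0,0,-5,0,0,0],
  [0,0,0,-6,0,0,0],
])

```text
time: 9.72
tool_pos: [0.5076, 0.1382, 0.0707]
tool_rot: [3.134, -0.001, 0.209]
contact_force: [-0.1, 0.7, 0.0]
opening: 0.0004
```

```bash
python3 rel.py
```

```text
t 9.725 tool in clamp axes from initial pad centre mm [  1.3 134.1] z 70.7 turn [ 0.0078 -0.0011  0.004 ] F clamp [0.07 0.67 0.04]
```

move_arm([
  [0,0,5,-8,0.006,0,0.003],
  [0,0,0,-30,0,0,0],
  [0,0,0,-40,0,0,0],
  [0,0,30,-10,0,0,0],
  [0,0,50,0,0,0,0],
  [0,0,20,0,0,0,0],
  [0,0,0,0,0,0,0],
])

```text
time: 10.6
tool_pos: [0.5273, 0.0341, 0.1628]
tool_rot: [-3.139, 0.002, 0.209]
contact_force: [0.2, 0.7, 0.4]
opening: 0.0005
```

```bash
python3 rel.py; python3 -c "
from h import *
c=cam('wrist','wr8.png');cam('scene','sc8.png')
a=cv2.imread('pics/sc8.png');cv2.imwrite('pics/sc8d.png',cv2.resize(a[160:300,220:400],(771,600)))"
```

```text
t 10.6 tool in clamp axes from initial pad centre mm [-0.5 28.2] z 162.8 turn [-0.0025  0.0025  0.0036] F clamp [0.38 0.66 0.39]
```

View pics/wr8.png

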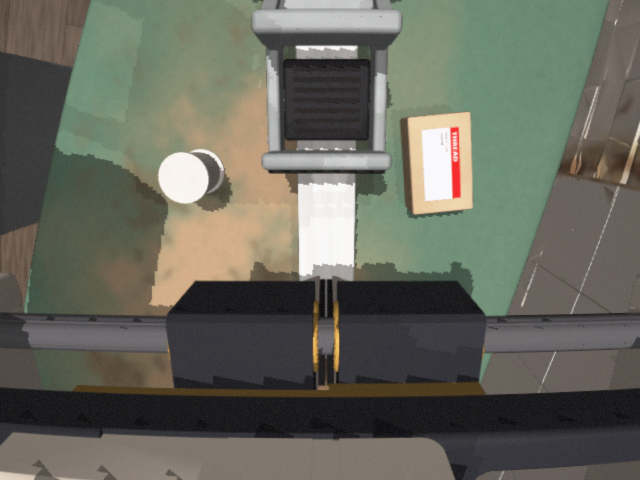

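View pics/sc8d.png

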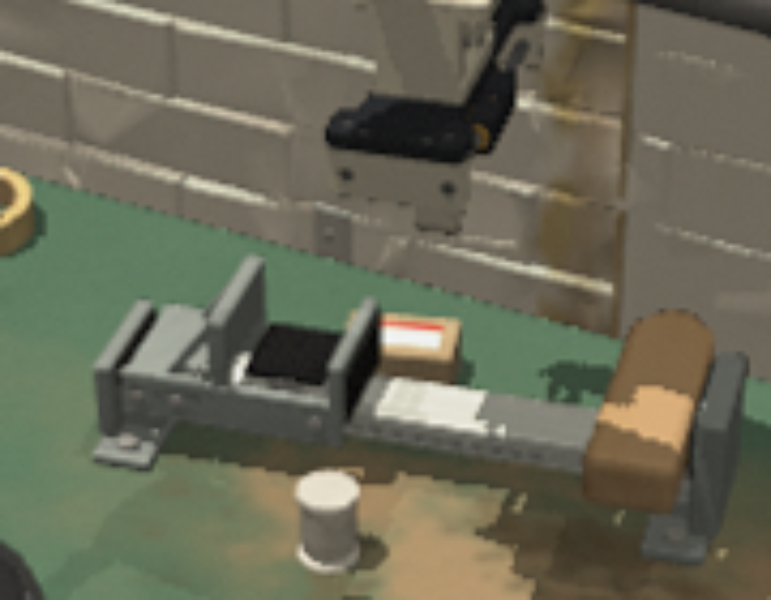

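move_arm([
  [0,0,-30,0,0,0,0],
  [0,0,-30,0,0,0,0],
  [0,0,0,0,0,0,0],
])

```text
time: 11.08
tool_pos: [0.5127, 0.0986, 0.1625]
tool_rot: [-3.137, 0.004, 0.213]
contact_force: [-0.2, -0.5, 0.2]
opening: 0.0003
```

```bash
python3 rel.py; python3 -c "
from h import *
c=cam('wrist','wr9.png')
for t in ['release_pad','push_plate']:
  for r in robot.look_for(t,'wrist')[:1]: print(t,r)
"
```

```text
t 11.075 tool in clamp axes from initial pad centre mm [-1.7 94.3] z 162.5 turn [-0.0043  0.0043  0.0079] F clamp [-0.27 -0.5   0.24]
release_pad {'rect': [288.7, 169.8, 80.7, 74.3], 'conf': 0.65}
push_plate {'rect': [258.4, 48.2, 143.4, 232.1], 'conf': 0.82}
```

View pics/wr9.png

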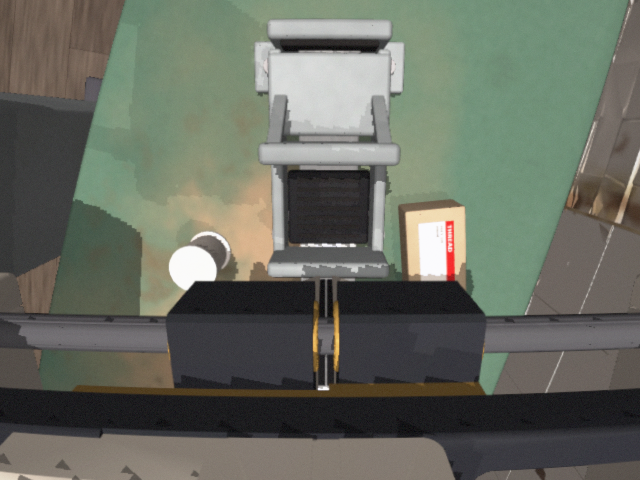

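```bash
python3 -c "
from h import *
c=robot.read_camera('wrist')
ex=np.array([np.cos(.205),np.sin(.205)]);ey=np.array([-np.sin(.205),np.cos(.205)])
f=lambda u,v,z: round(float((at_z(c,u,v,z)[:2]-[.5336,.0066])@ey*1000),1)
print('ES face',f(330,39,.06),'jaw rear z50/55/58',[f(330,53,z) for z in (.044,.05,.055,.06)],'pad',f(329,207,.067),'push face top',f(329,163,.104), 'pad front/rear',f(329,244,.067),f(329,170,.067),'front inner',f(329,263,.086))
a=cv2.cvtColor(c['img'],cv2.COLOR_RGB2BGR);cv2.imwrite('pics/wr9c.png',cv2.resize(a[0:280,230:430],(570,600*280//200*570//800) if 0 else (570,798))[:600])
s=cam('side','si9.png');a=cv2.imread('pics/si9.png');cv2.imwrite('pics/si9d.png',cv2.resize(a[150:350,210:410],(600,600)))
"
```

```text
ES face 215.8 jaw rear z50/55/58 [210.6, 209.5, 208.6, 207.8] pad 113.9 push face top 144.7 pad front/rear 89.3 137.4 front inner 82.5
```

View pics/wr9c.png

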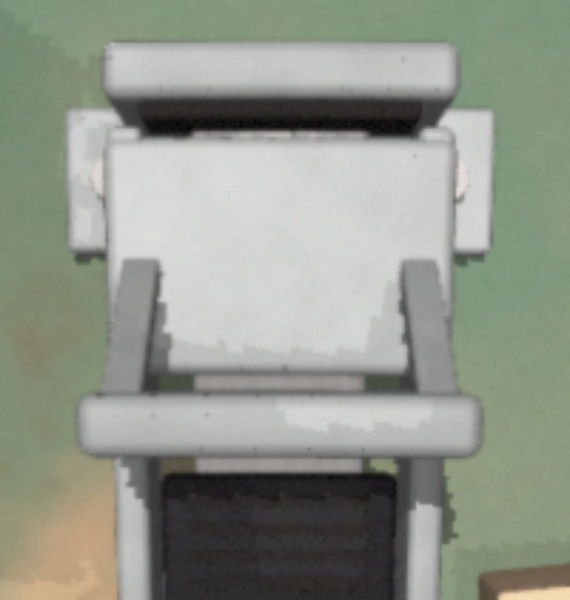

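View pics/si9d.png

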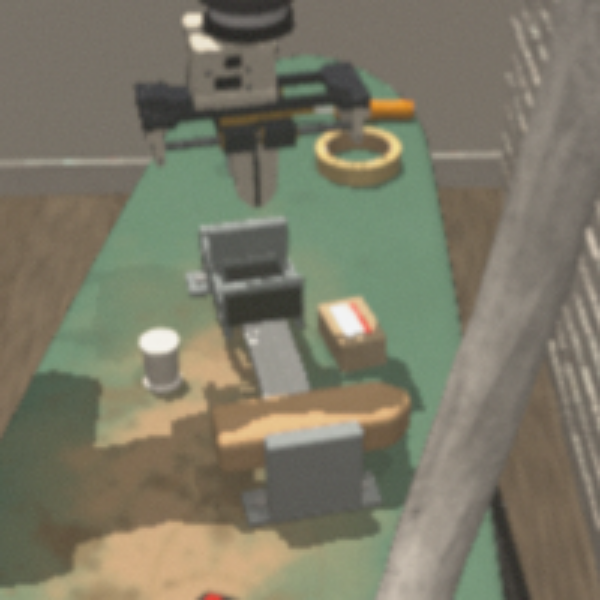

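move_arm([
  [0,0,0,0,0,0,0],
  [0,0,0,0,0,0,0],
])

```text
time: 11.58
tool_pos: [0.5141, 0.0946, 0.1625]
tool_rot: [-3.138, 0.004, 0.207]
contact_force: [0.4, -0.5, 0.3]
opening: 0.0004
```

```bash
python3 -c "
from h import *
a=cam('scene','sc10.png')['img'].astype(int); b=cv2.cvtColor(cv2.imread('pics/sc7.png'),cv2.COLOR_BGR2RGB).astype(int)
o=robot.observe(); print(o['time'],o['contact_force'],np.abs(o['qvel']).max())
print(robot.look_for('push_plate','scene')[:1])
print(robot.hand_in())"
```

```text
11.625 [ 0.58805471 -0.13617852 -0.88988883] 0.002911068611371504
[{'rect': [247.3, 217.0, 62.8, 45.8], 'conf': 0.95}]
the job is handed in; nothing more can be done
None
```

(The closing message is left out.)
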